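Switch off the test socket and rock the relay out of it

ROBOT

A 6-joint arm with a two-finger parallel gripper is mounted at the origin on a cart in front of the work surface, level with it; the furniture and walls round the work are solid. World frame = base frame: x ahead of the robot, y to its left, z up, the work surface at z = 0. Lengths are in m, angles in rad, forces in N, time in s.
With the tool pointing down it reaches from about 0.4 to 0.925 m from the base axis. Payload 12.5 kg.
Tool frame: the origin (TCP) lies at the very end of the fingers, on their centre line; the grasp point (between the pads) lies 19 mm behind it; z points along the fingers, y is the line along which they close (so a half turn about z gives the same grasp; the last joint's range is limited). The gripper opens to 95 mm and grips with 3 to 60 N. Pads are 20 mm wide; open, the fingers measure 119 mm over their backs; the gripper's body (75 mm by 180 mm) begins 59 mm behind the grasp point.
Start: joints at [1.063, 0.491, 1.559, -0, 1.092, -0.106], TCP at [0.244, 0.575, 0.215] pointing down, gripper open.
Joint ranges: [-3.1, 3.1], [-0.84, 2.19], [0.05, 2.79], [-1.13, 4.28], [0.06, 2.93], [-2.69, 2.69]. Speed limits (rad/s): [2.22, 2.22, 2.79, 3.14, 3.14, 3.14].

INTERFACE

Orientations are given as a unit quaternion [x, y, z, w].
In Python, from plant import bot gives the robot as it stands.
- The arm moves only by the tool jog_arm, never from a script. Its argument "plan" is a list of rows, each a list of 3 entries, a list of its own where there are three numbers: the shift along the tool's x, y, z each as a share of 0.5 m, from -1 to 1, then the turn, a rotation vector about the tool's x, y, z each as a share of 60 degrees, from -1 to 1, then the opening, from 0 (shut) to 1 (fully open). In form: [[[dx, dy, dz], [rx, ry, rz], gripper], ...]. A call has 1 to 5 rows; each row is the pose to reach, as a shift and turn from the pose commanded when the call began, along the tool's axes at that moment; what a row does not reach only later rows make up. A row lasts 1/12 s, in which the tool goes at most 41.7 mm and 7.16 degrees, less where a joint would pass 70% of its speed; a pose out of reach is approached as far as the arm can. A call with a number of a shift or a turn outside -1 to 1 is refused whole. A call with a gripper value outside its range is refused whole. The fingers move at their own pace and stop on an object; "grip_force" is the grip in N (left out, the last holds). Time passes only in rows, so rows that repeat a pose let the fingers close. It gives the time, the measured TCP pose, the force, the opening and the grip force at its end, in the units of the state.
- bot.get_state(): the state, without advancing time (a new reading comes with each control period).
- bot.snapshot(name): name is "scene" or "top"; returns the picture (420x560x3 uint8, red, green, blue); there is no depth.
- bot.get_calibration(name): a dict with "fx", "fy", "cx", "cy" (pixels), "T" (4x4, takes a point from camera to world coordinates). Camera axes: x right, y down, z forward; pixel columns grow to the right and rows downward; lengths in m; the calibration is good to about 2 mm. A picture is of the moment at which its call begins. get_calibration takes no time and is no camera call.
- bot.sign_off(): hands the job in; it is judged then, once.
The state is a dict: "t": time; "joint_positions": joint angles; "dq": joint speeds; "joint_torque": joint torques, N m; "eef_pos": TCP position; "tool_rot": TCP orientation; "contact_force": force on the tool from outside, world axes, zero at the start; "wrist_torque": the same for the moment, N m; "finger_gap": finger opening in m; "grasp_force": force on a finger pad.
Only numpy, scipy, OpenCV 4.12 (cv2) and the standard library are available. Lean on these libraries where they do the work, as an engineer would, in place of code of your own. Each camera call takes 0.05 s, during which the arm holds its last target. There are 200 camera calls.

TASK

Switch off the relay test socket by pressing the three keys on its control box right down one at a time, from left to right as the robot sees them. Then free the plug-in relay that sits tight in the socket: grip it by its narrow top and rock it, first clearly over to the left, then clearly over to the right, and so on from side to side until it comes free, rather than pulling it straight out. Lift it only just clear, a finger or two above the socket, and finish while still holding it there, still and upright, without disturbing the loose things lying near by.

Things in the scene. Friction and masses are not known exactly. Their poses are not given: they have to be found in the camera images.
- control_box: Grey control box, 80 x 160 x 38 mm high, fixed to the bench, with three round grey keys in a row along its y axis. Origin at the centre of its underside, z up, x away from the robot, y to the left; it may be turned up to 0.35 rad. It stands on the left or on the right of the bench, the socket on the other side.
- key_1_top (a point): Centre of the top face of the left (+y) key (24 mm across, about 60 mm above the bench; keys are 48 mm apart). Pressed straight down.
- key_2_top (a point): Centre of the top face of the middle key (24 mm across, about 60 mm above the bench; keys are 48 mm apart). Pressed straight down.
- key_3_top (a point): Centre of the top face of the right (-y) key (24 mm across, about 60 mm above the bench; keys are 48 mm apart). Pressed straight down.
- key_1 (a joint): Travel of the left key, m: 0 up, 0.006 fully down (a press counts beyond 0.004 with the other two keys up). Spring: starts to move at 1.5 N, 5 N holds it fully down; it springs back.
- key_2 (a joint): Travel of the middle key, m: 0 up, 0.006 fully down (a press counts beyond 0.004 with the other two keys up). Spring: starts to move at 1.5 N, 5 N holds it fully down; it springs back.
- key_3 (a joint): Travel of the right key, m: 0 up, 0.006 fully down (a press counts beyond 0.004 with the other two keys up). Spring: starts to move at 1.5 N, 5 N holds it fully down; it springs back.
- socket: Relay socket fixed to the bench: dark steel base plate 70 x 120 x 8 mm, black cheeks left and right (71 mm apart inside, tops 32 mm above the bench), low end walls (24 mm). Origin at the centre of its underside, z up, x away from the robot, y to the left; turned up to 0.35 rad. A spring roller in each cheek bears on the relay's foot.
- socket_top (a point): Centre of the socket at the height of the cheek tops, 32 mm above the bench. To rock: tip the relay about the roller of one side so that the other side rises, then the opposite way. E.g. left first (right side up 9 to 12 mm), then right (left side up to 20 mm while the right stays at 9), then left (right side up to 20 mm): both sides are then past the rollers.
- catch_left_mid (a point): Left spring roller (steel, 7 mm thick, along x), 33 mm left of the socket's centre, 25.5 mm above the bench. It bears over round ribs on the foot, two a side, 9 mm apart in height. Lifting a side about 5 mm gets a rib past the roller, which snaps in below it and keeps that side 9 mm up; two such steps (18 mm) free it. About 20 N of lift at a side, 40 N if pulled straight; a sideways push of 10 to 20 N at the grip rocks it.
- catch_right_mid (a point): Right spring roller, the same, 33 mm right of the socket's centre. One step of one side tips the relay by about 0.16 rad; tipping by up to 0.2 rad is safe.
- relay_grip (a point): Centre of the relay's black pull grip, where to grasp it: 28 (x) x 36 (y) x 43 mm high, its top 21 mm above this point; the grey case below (40 x 60 mm) begins 22 mm under it. 100 mm above the bench while seated. Grasp across y (36 mm), fingers down; the gripper then rocks it by tilting sideways. Axes: z up, y left, yaw as the socket's. Relay 0.18 to 0.33 kg.
- relay_foot (a point): Centre of the underside of the relay's foot (36 x 56 mm), 92 mm below relay_grip. Seated it is 8 mm above the bench, 24 mm below the cheek tops.
- hex_key_set: Loose bystander, a grey folded hex key set; leave it alone. Origin at the centre of its underside.
- terminal: Loose bystander, a grey terminal block; leave it alone. Origin at the centre of its underside.
- side_cutter: Loose bystander, a side cutter with blue handles; leave it alone. Origin at the centre of its underside.
There are look-alikes about, which are no part of the job. Leave any orange or yellow look-alike of the part that bears relay_grip alone.

How it is judged:
On the way, in this order (a step that is already met when the one before it is completed fails the run):
1. the left key is pressed down, the others up (value of joint key_1 above 0.004 m and value of joint each of key_2, key_3 below 0.0015 m), for 0.05 s.
2. then the middle key is pressed down, the others up (value of joint key_2 above 0.004 m and value of joint each of key_1, key_3 below 0.0015 m), for 0.05 s.
3. then the right key is pressed down, the others up (value of joint key_3 above 0.004 m and value of joint each of key_1, key_2 below 0.0015 m), for 0.05 s.
4. the relay leans left by at least 0.08 rad (5 degrees) with its foot still in the socket (y of relay_grip in the frame of socket above 0.006 m and angle between relay_grip's own z axis and vertical above 0.08 rad and z of relay_foot in the frame of socket below 0.03 m), for 0.05 s.
5. then it leans right by at least 0.08 rad with its foot still in the socket (y of relay_grip in the frame of socket below -0.006 m and angle between relay_grip's own z axis and vertical above 0.08 rad and z of relay_foot in the frame of socket below 0.03 m), for 0.05 s.
At the end, for the whole second after the job is handed in: The relay is held by the fingers, at rest and upright within 0.2 rad, touching nothing else, the underside of its foot 3 to 45 mm above the tops of the socket's cheeks and within 30 mm sideways of the socket's centre (z of relay_foot in the frame of socket between 0.035 and 0.077 m and horizontal distance between relay_foot and socket_top below 0.03 m and angle between relay_grip's own z axis and vertical below 0.2 rad and contact force between the fingers and relay above 2 N and contact force between relay and socket below 0.3 N and linear speed of relay below 0.03 m/s); the arm keeps its last pose, push and grip.
It fails at once if two keys are pressed at once (value of joint each of key_1, key_2 above 0.004 m or value of joint each of key_2, key_3 above 0.004 m or value of joint each of key_1, key_3 above 0.004 m).
It fails at once if the grey folded hex key set is moved by more than 20 mm (distance of hex_key_set from where it was at the start of the episode above 0.02 m).
It fails at once if the grey terminal block is moved by more than 20 mm (distance of terminal from where it was at the start of the episode above 0.02 m).
It fails at once if the side cutter with blue handles is moved by more than 20 mm (distance of side_cutter from where it was at the start of the episode above 0.02 m).
It also fails if it takes over 54 s, if anything falls off the work surface, if the arm or the gripper's body presses on something with over 40 N, if the wrist force passes 120 N, or if a joint passes its speed limit or range.

## Working session

There is one attempt and no reset: what is moved stays moved. The work goes in short steps, Python scripts to look and compute and a tool call to move; the robot and the scene stay as the last step left them, time stands still between calls to the robot, and variables do not carry over. Pictures are saved under pics/ and viewed, at most 10 in all, crops included, and the job is handed in when it is done.

Besides the shell and the picture viewer there is one more tool, called after "Emit:" as a command line: name --argument value ..., lists and objects as JSON in quotes. jog_arm: Moves the arm, as the interface text tells. Its arguments: {"type":"object","properties":{"plan":{"type":"array"},"grip_force":{"type":"number"}},"required":["plan"]}

```bash
mkdir -p pics; ls; python3 - <<'E'
from plant import bot
import cv2
for n in("scene","top"):
    cv2.imwrite(f"pics/{n}0.png",cv2.cvtColor(bot.snapshot(n),cv2.COLOR_RGB2BGR))
    c=bot.get_calibration(n);print(n,c["fx"],c["fy"],c["cx"],c["cy"]);print(c["T"])
print(bot.get_state())
E
```

```text
pics
scene 445.1575616806811 445.1575616806811 285.2810119975674 210.33041554795432
[[ 0.79791591 -0.29261457  0.52697905 -0.17186382]
 [-0.60228637 -0.35206844  0.71644884 -0.90388166]
 [-0.02411067 -0.88905823 -0.45715877  0.63737129]
 [ 0.          0.          0.          1.        ]]
top 458.124368177832 458.124368177832 276.249371818841 219.34028105718858
[[ 0.51121683 -0.83112751  0.21882506  0.24016629]
 [-0.85944264 -0.49553781  0.12570056 -0.13712339]
 [ 0.0039629  -0.25232783 -0.96763369  1.11058877]
 [ 0.          0.          0.          1.        ]]
{'t': 0.1, 'joint_positions': array([ 1.06336548e+00,  4.91472710e-01,  1.55938994e+00, -2.72076583e-06,
        1.09169671e+00, -1.05594661e-01]), 'dq': array([-0.00153985, -0.00168641,  0.00011203,  0.00123687, -0.00024379,
        0.00021918]), 'joint_torque': array([ 2.36348387e-03, -6.13622260e+01, -2.58607757e+01,  6.94108335e-02,
        4.69654449e-02, -5.39516873e-05]), 'eef_pos': array([0.24431457, 0.5750361 , 0.2141362 ]), 'tool_rot': array([ 1.99568403e-01,  9.79883778e-01, -4.61185658e-04, -1.44693215e-04]), 'contact_force': array([-0.65430079,  0.04630673, -0.5148091 ]), 'wrist_torque': array([ 0.0024747 ,  0.0193963 , -0.06413785]), 'grasp_force': 0.0, 'finger_gap': 0.09502339536063452}
```

View pics/scene0.png

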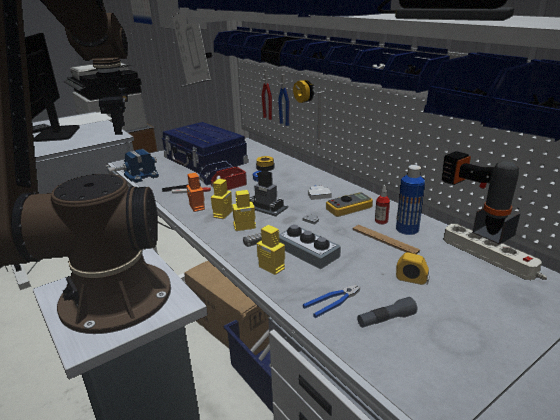

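View pics/top0.png

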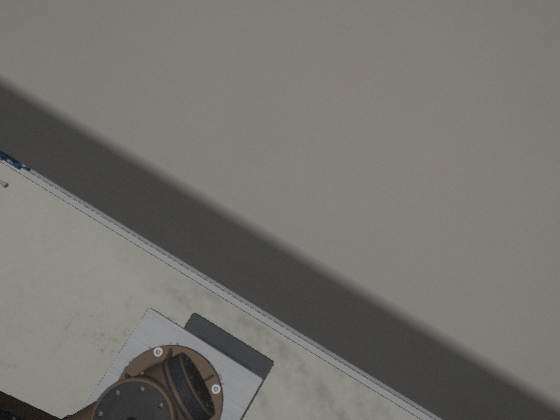

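The scene view shows the bench: control box near (310,243), black relay in its dark socket near (266,185) with an orange-yellow thing right behind or on it. It also shows orange (195,192) and yellow (221,198), (243,210), (271,250) look-alikes, a side cutter (332,297), a hex key set (320,192) and a terminal block (311,218). The top view is mostly blocked by a plain grey surface, so I'll look closer at the scene.

```bash
cat > h.py <<'E'
from plant import bot
import numpy as np,cv2
def snap(n,f=None):
    im=cv2.cvtColor(bot.snapshot(n),cv2.COLOR_RGB2BGR)
    if f: cv2.imwrite("pics/"+f,im)
    return im
def at(n,u,v,z):
    c=bot.get_calibration(n);T=np.array(c["T"]);d=T[:3,:3]@[(u-c["cx"])/c["fx"],(v-c["cy"])/c["fy"],1]
    return T[:3,3]+d*(z-T[2,3])/d[2]
def proj(n,p):
    c=bot.get_calibration(n);T=np.array(c["T"]);q=(np.array(p,float)-T[:3,3])@T[:3,:3]
    return np.stack([c["fx"]*q[...,0]/q[...,2]+c["cx"],c["fy"]*q[...,1]/q[...,2]+c["cy"]],-1)
E
python3 - <<'E'
from h import *
im=cv2.imread("pics/scene0.png")
c=im[140:290,170:370]
cv2.imwrite("pics/crop1.png",cv2.resize(c,None,fx=4,fy=4,interpolation=cv2.INTER_CUBIC))
t=snap("top");print(np.abs(t.astype(int)-cv2.imread("pics/top0.png")).mean())
for u,v,z in [(300,235,.06),(319,239,.06),(265,190,.1),(265,205,0),(332,297,0)]:print(u,v,at("scene",u,v,z).round(3))
E
```

```text
1.8245975056689343
300 235 [ 0.44  -0.133  0.06 ]
319 239 [ 0.464 -0.179  0.06 ]
265 190 [0.48  0.079 0.1  ]
265 205 [0.535 0.167 0.   ]
332 297 [ 0.386 -0.315  0.   ]
```

View pics/crop1.png

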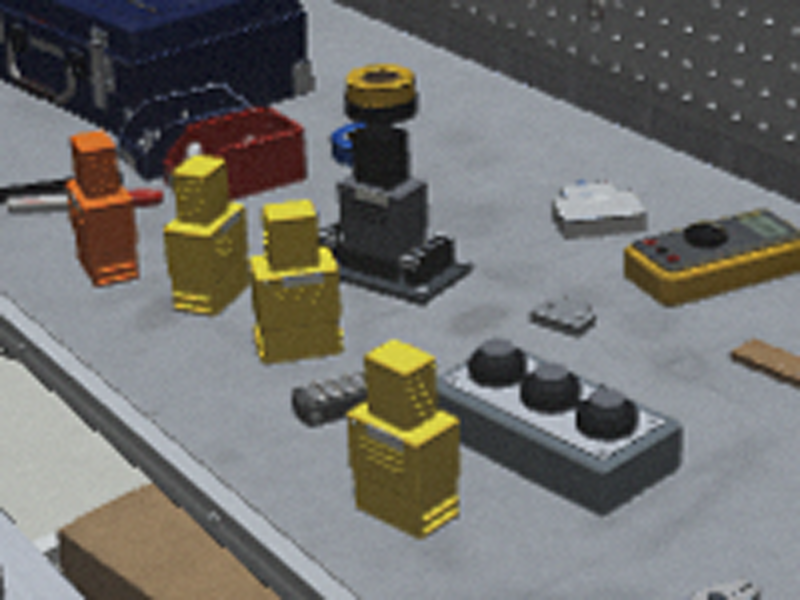

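The crop shows the relay candidates: black/dark grey relay in a socket at (265,190), orange (196,192), and yellow (221,199), (244,210), (271,250). I choose the dark one in the socket. The black and yellow roll at (265,163) stands behind it. The keys sit at about (294,227), (307.5,233), (322,240). Next, one closer crop for accurate corners.

```bash
python3 - <<'E'
from h import *
im=np.mean([snap("scene") for _ in range(4)],0)
cv2.imwrite("pics/s_avg.png",im.astype(np.uint8))
g=(255*(im/255)**.5).astype(np.uint8)
a=cv2.resize(g[150:222,240:292],None,fx=8,fy=8,interpolation=cv2.INTER_CUBIC)
b=cv2.resize(g[215:272,274:344],None,fx=5,fy=5,interpolation=cv2.INTER_CUBIC)
o=np.zeros((576,416+350,3),np.uint8);o[:,:416]=a;o[:285,416:]=b
t=snap("top");t=cv2.resize(cv2.normalize(t,None,0,255,cv2.NORM_MINMAX),(350,262));o[300:562,416:]=t
cv2.imwrite("pics/crop2.png",o)
E
```

```text
(no output)
```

View pics/crop2.png

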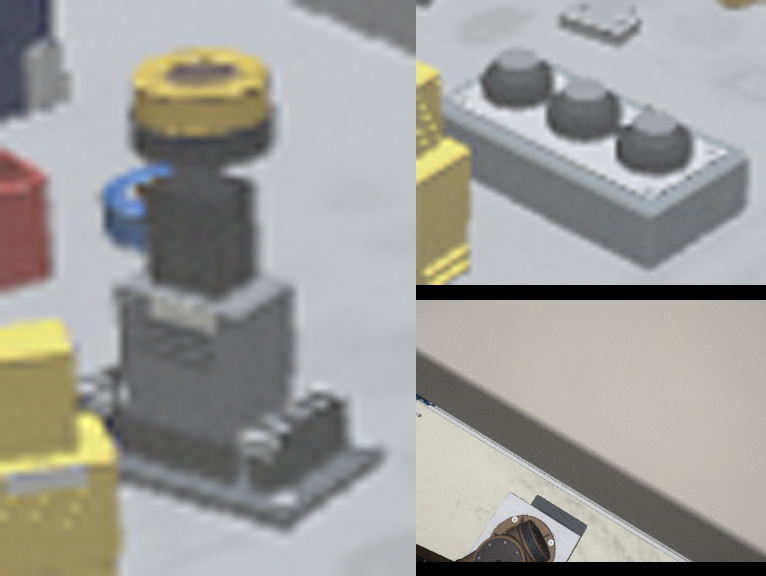

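The relay stands in its socket, with its case top's front corner at crop (238,322), base plate corners at (287,528) and (382,455), and key tops at (521,58), (584,88), (655,122). I fit both poses from these points. Freeing the height gives a check.

```bash
cat > fit.py <<'E'
from h import *
from scipy.optimize import least_squares
def fit(P,px,x0):
    P=np.array(P,float);px=np.array(px)
    for nz in (0,1):
        def f(p):
            c,s=np.cos(p[2]),np.sin(p[2]);Q=P@np.array([[c,s,0],[-s,c,0],[0,0,1]])+[p[0],p[1],p[3] if nz else 0]
            return (proj("scene",Q)-px).ravel()
        r=least_squares(f,x0[:3]+[0]*nz,loss="soft_l1");print(r.x.round(4),r.fun.reshape(-1,2).round(1).tolist())
A=lambda x,y:(240+(x+.5)/8-.5,150+(y+.5)/8-.5)
B=lambda x,y:(274+(x-416+.5)/5-.5,215+(y+.5)/5-.5)
print("box");fit([(0,.048,.06),(0,0,.06),(0,-.048,.06),(-.04,-.08,.038),(.04,-.08,.038),(-.04,-.08,0),(.04,-.08,0)],
 [B(521,58),B(584,88),B(655,122),B(648,212),B(748,153),B(648,270),B(745,210)],[.45,-.16,0.])
print("sock");fit([(-.035,-.06,0),(.035,-.06,.004),(-.02,.03,.078),(-.02,-.03,.078),(.02,-.03,.078),(.014,-.018,.121)],
 [A(287,528),A(383,455),A(117,288),A(238,322),A(295,287),A(256,176)],[.47,.07,0.])
for n,u,v in [("roll base",265,168),("hex",320,192),("term",311,218),("cut",332,297),("yel1",271,272),("yel2",244,229),("yel3",219,217),("flash",247,240)]:print(n,at("scene",u,v,0).round(3))
E
python3 fit.py
```

```text
box
[ 0.4634 -0.1329  0.1293] [[-0.7, -0.4], [-0.1, -0.2], [-0.3, -0.5], [-0.1, 0.1], [0.8, -0.7], [-0.3, 1.4], [0.9, 0.4]]
[ 0.4864 -0.1065  0.1322 -0.0218] [[0.1, 0.3], [0.3, 0.3], [-0.4, -0.2], [-0.0, -0.3], [0.1, -0.7], [-0.2, 0.5], [0.2, 0.0]]
sock
[0.5274 0.1496 0.35  ] [[0.1, 0.9], [0.4, -0.0], [-0.9, -0.1], [-0.1, -0.4], [0.1, -0.7], [0.2, 0.2]]
[ 0.5474  0.1782  0.3419 -0.0162] [[-0.1, 0.3], [0.1, -0.3], [-0.3, 0.0], [-0.0, -0.3], [0.1, -0.4], [0.3, 0.8]]
roll base [0.718 0.43  0.   ]
hex [0.735 0.128 0.   ]
term [0.592 0.005 0.   ]
cut [ 0.386 -0.315  0.   ]
yel1 [ 0.335 -0.148  0.   ]
yel2 [0.399 0.077 0.   ]
yel3 [0.379 0.189 0.   ]
flash [0.372 0.019 0.   ]
```

```bash
cat >> h.py <<'E'
from scipy.spatial.transform import Rotation as Ro
def go(p,yaw,roll=0):
    """shares for TCP at p, tool y at world yaw+90deg, roll = tilt about socket x"""
    s=bot.get_state();R0=Ro.from_quat(s["tool_rot"])
    b=Ro.from_euler("z",yaw)*Ro.from_euler("x",roll)*Ro.from_quat([0,1,0,0])
    d=R0.inv().apply(np.array(p)-s["eef_pos"])/.5
    r=(R0.inv()*b).as_rotvec()/np.radians(60)
    print("t",round(s["t"],2),"at",s["eef_pos"].round(4),"shift",d.round(4).tolist(),"turn",r.round(4).tolist(),"F",s["contact_force"].round(1),"gap",round(s["finger_gap"],4),"gf",round(s["grasp_force"],1))
E
python3 -c "
from h import *
go([.50,.2,.2],.13);go([.457,-.085,.12],.13)"
```

```text
t 0.4 at [0.2444 0.5752 0.2146] shift [-0.764, -0.4907, 0.0292] turn [-0.0001, -0.0, -0.5079] F [ 0.6 -0.1 -1.1] gap 0.095 gf 0.0
t 0.4 at [0.2444 0.5752 0.2146] shift [-0.9077, -1.0489, 0.1892] turn [-0.0001, -0.0, -0.5079] F [ 0.6 -0.1 -1.1] gap 0.095 gf 0.0
```

Emit:
jog_arm --plan '[[[-0.764,-0.491,0.03],[0,0,-0.508],0],[[-0.764,-0.491,0.03],[0,0,-0.508],0],[[-0.764,-0.491,0.03],[0,0,-0.508],0],[[-0.764,-0.491,0.03],[0,0,-0.508],0],[[-0.764,-0.491,0.03],[0,0,-0.508],0]]'

```text
t: 0.82
eef_pos: [0.358, 0.4083, 0.2081]
tool_rot: [-0.069, 0.998, 0.0, 0.0]
contact_force: [0.7, 0.7, 0.1]
finger_gap: 0.0671
grasp_force: 0.0
```

```bash
python3 -c "
from h import *
go([.50,.15,.2],.13);go([.457,-.085,.12],.13)"
```

```text
t 0.82 at [0.358  0.4083 0.2081] shift [-0.2106, -0.5507, 0.0162] turn [0.0003, 0.0004, 0.0071] F [0.7 0.7 0.1] gap 0.0671 gf 0.0
t 0.82 at [0.358  0.4083 0.2081] shift [-0.0609, -1.0045, 0.1759] turn [0.0003, 0.0004, 0.0071] F [0.7 0.7 0.1] gap 0.0671 gf 0.0
```

Emit:
jog_arm --plan '[[[-0.1,-0.4,0.02],[0,0,0],0],[[-0.1,-0.4,0.02],[0,0,0],0],[[-0.1,-0.4,0.02],[0,0,0],0],[[-0.1,-0.4,0.02],[0,0,0],0],[[-0.1,-0.4,0.02],[0,0,0],0]]'

```text
t: 1.23
eef_pos: [0.4334, 0.2158, 0.1982]
tool_rot: [-0.065, 0.998, 0.0, 0.0]
contact_force: [0.5, 0.3, -0.3]
finger_gap: 0.0339
grasp_force: 0.0
```

Emit:
jog_arm --plan '[[[0.04,-0.6,0.13],[0,0,0],0],[[0.04,-0.6,0.13],[0,0,0],0],[[0.04,-0.6,0.13],[0,0,0],0],[[0.04,-0.6,0.13],[0,0,0],0],[[0.04,-0.6,0.13],[0,0,0],0]]'

```text
t: 1.65
eef_pos: [0.4458, 0.0127, 0.1539]
tool_rot: [-0.065, 0.998, -0.0, 0.0]
contact_force: [0.9, 1.2, -0.3]
finger_gap: 0.0019
grasp_force: 0.0
```

```bash
python3 -c "
from h import *
go([.457,-.085,.12],.13)"
```

```text
t 1.65 at [0.4458 0.0127 0.1539] shift [0.0032, -0.1967, 0.0677] turn [-0.0001, 0.0007, 0.0003] F [ 0.9  1.2 -0.3] gap 0.0019 gf 0.0
```

Emit:
jog_arm --plan '[[[0.003,-0.1,0.06],[0,0,0],0],[[0.003,-0.197,0.06],[0,0,0],0],[[0.003,-0.197,0.12],[0,0,0],0],[[0.003,-0.197,0.128],[0,0,0],0],[[0.003,-0.197,0.128],[0,0,0],0]]'

```text
t: 2.07
eef_pos: [0.4564, -0.0839, 0.0886]
tool_rot: [-0.064, 0.998, 0.001, -0.002]
contact_force: [0.4, 0.3, 0.2]
finger_gap: 0.0007
grasp_force: 0.0
```

```bash
python3 -c "
from h import *
go([.457,-.085,.09],.13)
im=snap('scene');p=bot.get_state()['eef_pos'];print(proj('scene',p))
t=snap('top');print(np.abs(t.astype(int)-cv2.imread('pics/top0.png')).mean())
g=(255*(im/255.)**.5).astype(np.uint8)
cv2.imwrite('pics/c3.png',cv2.resize(g[180:280,250:370],None,fx=6,fy=6,interpolation=cv2.INTER_CUBIC))"
```

```text
t 2.07 at [ 0.4564 -0.0839  0.0886] shift [-0.0009, -0.0023, -0.0028] turn [0.0016, -0.0029, -0.0024] F [0.4 0.3 0.2] gap 0.0007 gf 0.0
[293.09288672 215.64904845]
24.070685941043084
```

View pics/c3.png

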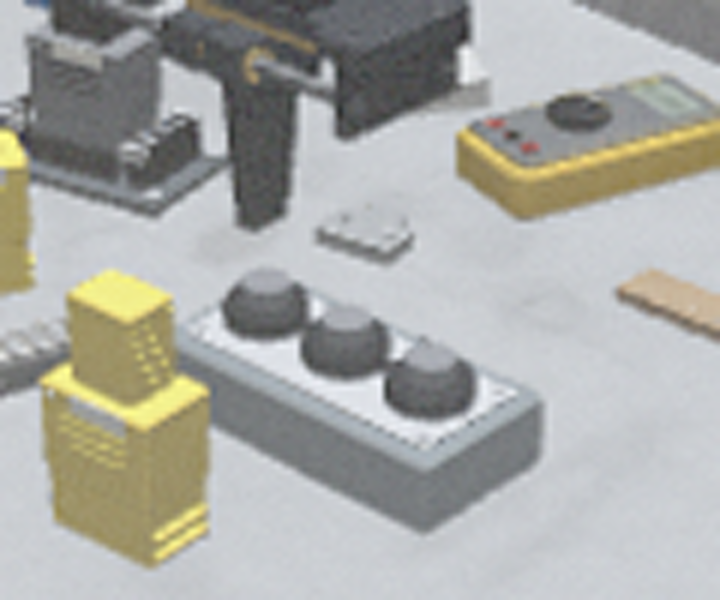

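The finger tip appears at about (293.3,216.5), against a projected (293.1,215.6), so the calibration holds. Key 1's top is at (294,226.6). The top view has now changed, so I'll look at it.

```bash
python3 -c "
from h import *
im=snap('top','top1.png');print(bot.get_calibration('top')['T'].round(3));print(proj('top',[[.457,-.085,.06],[.463,-.133,.06],[.527,.15,.121]]))"
```

```text
[[ 0.511 -0.831  0.219  0.24 ]
 [-0.859 -0.496  0.126 -0.137]
 [ 0.004 -0.252 -0.968  1.111]
 [ 0.     0.     0.     1.   ]]
[[302.73270526 244.60772957]
 [321.89961862 252.79974482]
 [231.12568862 162.54182081]]
```

View pics/top1.png

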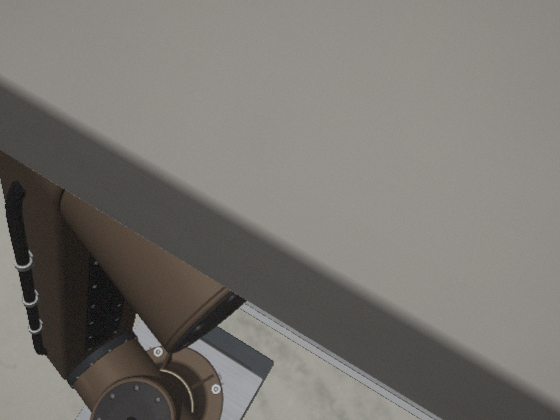

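The top camera stays blocked by an overhead shelf, so heights rest on the scene fit and on touch. Now I press key 1 slowly.

Emit:
jog_arm --plan '[[[0.0,0.002,0.03],[0,0,0],0],[[0.0,0.002,0.052],[0,0,0],0],[[0.0,0.002,0.056],[0,0,0],0],[[0.0,0.002,0.06],[0,0,0],0],[[0.0,0.002,0.062],[0,0,0],0]]'

```text
t: 2.63
eef_pos: [0.4575, -0.0817, 0.0597]
tool_rot: [-0.066, 0.998, -0.0, 0.001]
contact_force: [0.6, 0.7, 1.7]
finger_gap: 0.0004
grasp_force: 0.7
```

Emit:
jog_arm --plan '[[[0.0,-0.005,0.002],[0,0,0],0],[[0.0,-0.01,0.006],[0,0,0],0],[[0.0,-0.01,0.01],[0,0,0],0],[[0.0,-0.01,0.013],[0,0,0],0],[[0.0,-0.01,0.013],[0,0,0],0]]'

```text
t: 3.05
eef_pos: [0.4583, -0.0876, 0.0535]
tool_rot: [-0.065, 0.998, -0.0, 0.001]
contact_force: [-2.8, 1.5, 19.9]
finger_gap: 0.0003
grasp_force: 9.8
```

Emit:
jog_arm --plan '[[[0.0,0.0,-0.05],[0,0,0],0],[[0.003,-0.05,-0.05],[0,0,0],0],[[0.003,-0.095,-0.05],[0,0,0],0],[[0.003,-0.095,-0.05],[0,0,0],0],[[0.003,-0.095,-0.03],[0,0,0],0]]'

```text
t: 3.47
eef_pos: [0.4631, -0.1357, 0.0684]
tool_rot: [-0.064, 0.998, -0.001, 0.001]
contact_force: [0.2, -0.3, -1.2]
finger_gap: 0.0007
grasp_force: 0.0
```

Emit:
jog_arm --plan '[[[0,0,0.018],[0,0,0],0],[[0,0,0.022],[0,0,0],0],[[0,0,0.026],[0,0,0],0],[[0,0,0.03],[0,0,0],0],[[0,0,0.03],[0,0,0],0]]'

```text
t: 3.88
eef_pos: [0.4623, -0.1344, 0.0535]
tool_rot: [-0.065, 0.998, -0.0, 0.0]
contact_force: [-5.4, -3.4, 19.6]
finger_gap: 0.0004
grasp_force: 9.5
```

Key 2 is pressed. Key 3 is next, then up and over to the relay.

Emit:
jog_arm --plan '[[[0.0,0.0,-0.05],[0,0,0],0],[[0.0,-0.05,-0.05],[0,0,0],0],[[0.0,-0.097,-0.05],[0,0,0],0],[[0.0,-0.097,-0.05],[0,0,0],0],[[0.0,-0.097,-0.03],[0,0,0],0]]'

```text
t: 4.3
eef_pos: [0.4692, -0.1832, 0.0683]
tool_rot: [-0.064, 0.998, -0.0, 0.001]
contact_force: [0.1, 1.0, -0.0]
finger_gap: 0.0005
grasp_force: 0.0
```

Emit:
jog_arm --plan '[[[0,0,0.018],[0,0,0],0],[[0,0,0.022],[0,0,0],0],[[0,0,0.026],[0,0,0],0],[[0,0,0.03],[0,0,0],0],[[0,0,0.03],[0,0,0],0]]'

```text
t: 4.72
eef_pos: [0.4683, -0.1818, 0.0535]
tool_rot: [-0.065, 0.998, 0.0, -0.0]
contact_force: [-5.8, 1.4, 22.3]
finger_gap: 0.0005
grasp_force: 11.1
```

Emit:
jog_arm --plan '[[[0,0,-0.08],[0,0,0],0],[[0,0,-0.16],[0,0,0],0],[[0,0,-0.24],[0,0,0],0.5],[[0,0,-0.3],[0,0,0],0.5],[[0,0,-0.3],[0,0,0],0.5]]'

```text
t: 5.13
eef_pos: [0.4704, -0.1828, 0.2076]
tool_rot: [-0.065, 0.998, -0.002, 0.003]
contact_force: [0.4, 0.5, -0.3]
finger_gap: 0.0151
grasp_force: 0.0
```

```bash
python3 -c "
from h import *
go([.527,.15,.2],.345)"
```

```text
t 5.13 at [ 0.4704 -0.1828  0.2076] shift [-0.1992, 0.6451, 0.0137] turn [-0.0049, 0.0057, -0.2043] F [ 0.4  0.5 -0.3] gap 0.0151 gf 0.0
```

Emit:
jog_arm --plan '[[[-0.2,0.645,0.014],[0,0,-0.204],0.8],[[-0.2,0.645,0.014],[0,0,-0.204],0.8],[[-0.2,0.645,0.014],[0,0,-0.204],0.8],[[-0.2,0.645,0.014],[0,0,-0.204],0.8],[[-0.2,0.645,0.014],[0,0,-0.204],0.8]]'

```text
t: 5.55
eef_pos: [0.5034, 0.0251, 0.1974]
tool_rot: [-0.171, 0.985, 0.0, -0.001]
contact_force: [0.9, -0.6, -0.2]
finger_gap: 0.0484
grasp_force: 0.0
```

```bash
python3 -c "
from h import *
go([.527,.15,.17],.345)"
```

```text
t 5.55 at [0.5034 0.0251 0.1974] shift [-0.1287, 0.2192, 0.0548] turn [0.0007, -0.001, -0.001] F [ 0.9 -0.6 -0.2] gap 0.0484 gf 0.0
```

Emit:
jog_arm --plan '[[[-0.129,0.219,0.055],[0,0,0],0.8],[[-0.129,0.219,0.055],[0,0,0],0.8],[[-0.129,0.219,0.055],[0,0,0],0.8],[[-0.129,0.219,0.055],[0,0,0],0.8],[[-0.129,0.219,0.055],[0,0,0],0.8]]'

```text
t: 5.97
eef_pos: [0.527, 0.1499, 0.1691]
tool_rot: [-0.173, 0.985, 0.0, -0.001]
contact_force: [0.3, -1.3, -0.4]
finger_gap: 0.0752
grasp_force: 0.0
```

```bash
python3 -c "
from h import *
go([.527,.15,.084],.345)
s=bot.get_state();R=Ro.from_quat(s['tool_rot']);w=s['finger_gap']/2
print(proj('scene',[s['eef_pos']+R.apply([0,y,0]) for y in(-w,w)]))
im=snap('scene')
g=(255*(im/255.)**.5).astype(np.uint8)
cv2.imwrite('pics/c4.png',cv2.resize(g[130:225,215:315],None,fx=6,fy=6,interpolation=cv2.INTER_CUBIC))"
```

```text
t 5.97 at [0.527  0.1499 0.1691] shift [-0.0006, -0.0, 0.1701] turn [0.0007, -0.0024, 0.0029] F [ 0.3 -1.3 -0.4] gap 0.0752 gf 0.0
[[273.70309848 159.5503251 ]
 [253.32659481 155.21798235]]
```

View pics/c4.png

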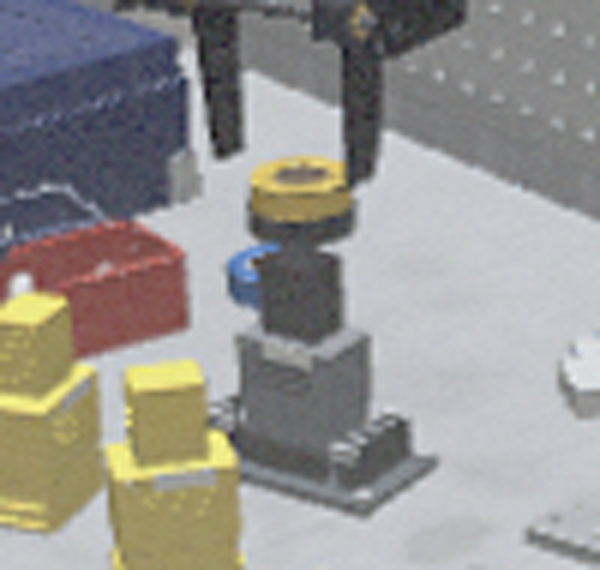

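```bash
python3 -c "
from h import *
a=cv2.imread('pics/s_avg.png');b=np.mean([snap('scene') for _ in range(3)],0)
print(proj('scene',[[.527,.15,.121],[.527,.15,.15]]))
s=bot.get_state();R=Ro.from_quat(s['tool_rot']);w=s['finger_gap']/2
print(proj('scene',[s['eef_pos']+R.apply([x,-w-y,0]) for x in(-.01,.01) for y in (0,.012)]))
print('r-channel');print(a[152:166,262:282,2].astype(int));print(b[152:166,262:282,2].astype(int))"
```

```text
[[264.10906872 172.19637325]
 [263.66933326 163.29471309]]
[[276.59256621 158.27746306]
 [279.94179933 158.98760009]
 [272.75675189 160.37096544]
 [276.12630804 161.09874604]]
r-channel
[[149 149 149 149 148 149 148 149 147 149 147 149 150 149 150 154 158 156
  150 110]
 [149 151 148 147 149 147 148 149 149 150 150 150 152 149 149 147 150 151
  154 156]
 [149 148 149 147 146 145 146 148 150 150 150 151 149 152 149 150 148 150
  149 152]
 [148 147 149 151 149 151 152 151 148 147 147 148 147 148 148 146 149 148
  148 149]
 [151 152 162 169 174 180 184 177 164 153 147 146 148 148 146 144 148 151
  149 148]
 [162 163 157 103 140 190 191 188 195 188 161 148 151 147 149 149 151 149
  152 151]
 [ 49  57  60  58  55  51  52 108 177 186 163 137 152 150 150 153 150 150
  149 149]
 [ 56  63  63  60  61  65  72 107 135 165 141 108 153 152 151 150 150 150
  151 149]
 [100  92  87  91 108 120 150 193 188 177 142  79 152 150 147 148 147 149
  149 149]
 [175 165 164 168 171 173 174 173  99  42  77  97 151 146 146 145 146 147
  149 148]
 [ 91  81  72  63  59  63  78  79  74  77  77  95 145 150 146 14
[... 767 characters left out ...]
  80 164
  155 153]
 [ 55  59  62  57  59  52  54 116 183 196 165  24  16  18  18  20  83 161
  155 153]
 [ 58  61  67  66  66  65  77 112 138 172 148  27  14  17  36  70 118 160
  159 157]
 [104  95  94  92 113 127 154 201 193 186 150  17  33  65 110 162 161 156
  153 156]
 [181 169 170 177 177 179 182 178 104  46  75  54 110 162 158 153 151 153
  155 155]
 [ 94  82  73  65  63  64  82  76  81  83  81 104 155 157 154 153 154 153
  152 156]
 [ 90  92  92  91  90  88  87  86  82  83  79  75  96 161 155 154 151 154
  153 154]
 [ 89  91  92  93  88  92  89  87  88  84  75  50  93 157 152 155 153 152
  152 152]
 [ 92  97  97  92  89  92  84  84  79  65  37  31  95 156 156 152 154 152
  152 152]]
```

The finger occludes the roll's rim, so the roll stands behind the relay, and the way down is free. The fingers straddle the grip, with tips at (254,155) and (274,160) as projected.

Emit:
jog_arm --plan '[[[0,0,0.05],[0,0,0],0.8],[[0,0,0.1],[0,0,0],0.8],[[0,0,0.14],[0,0,0],0.8],[[0,0,0.165],[0,0,0],0.8],[[0,0,0.17],[0,0,0],0.8]]'

```text
t: 6.58
eef_pos: [0.5271, 0.1459, 0.0841]
tool_rot: [-0.17, 0.985, 0.0, -0.001]
contact_force: [-0.1, 0.6, 0.6]
finger_gap: 0.0765
grasp_force: 0.0
```

Emit:
jog_arm --plan '[[[0,0,0],[0,0,0],0.5],[[0,0,0],[0,0,0],0.4],[[0,0,0],[0,0,0],0.38],[[0,0,0],[0,0,0],0.36],[[0,0,0],[0,0,0],0.34]]' --grip_force 5

```text
t: 7.0
eef_pos: [0.5282, 0.1475, 0.0865]
tool_rot: [-0.171, 0.985, 0.0, 0.001]
contact_force: [0.0, -0.1, -0.4]
finger_gap: 0.0482
grasp_force: 0.0
```

Emit:
jog_arm --plan '[[[0,0,0],[0,0,0],0.3],[[0,0,0],[0,0,0],0.2],[[0,0,0],[0,0,0],0.2],[[0,0,0],[0,0,0],0.2],[[0,0,0],[0,0,0],0.2]]' --grip_force 8

```text
t: 7.42
eef_pos: [0.5278, 0.1482, 0.0862]
tool_rot: [-0.171, 0.985, 0.0, 0.0]
contact_force: [-2.2, 4.5, 5.6]
finger_gap: 0.0368
grasp_force: 8.0
```

```bash
python3 -c "
from h import *
go([.527,.15,.084],.345);im=snap('scene')
go([.527,.15,.084],.345)
g=(255*(im/255.)**.5).astype(np.uint8)
cv2.imwrite('pics/c5.png',cv2.resize(g[130:225,215:315],None,fx=6,fy=6,interpolation=cv2.INTER_CUBIC))"
```

```text
t 7.42 at [0.5278 0.1482 0.0862] shift [0.0003, 0.0039, 0.0044] turn [0.0008, 0.0007, -0.0013] F [-2.2  4.5  5.6] gap 0.0368 gf 8.0
t 7.47 at [0.5278 0.1482 0.0863] shift [0.0003, 0.0039, 0.0045] turn [0.0007, 0.0007, -0.0013] F [-1.5  5.1  6.2] gap 0.0368 gf 8.0
```

View pics/c5.png

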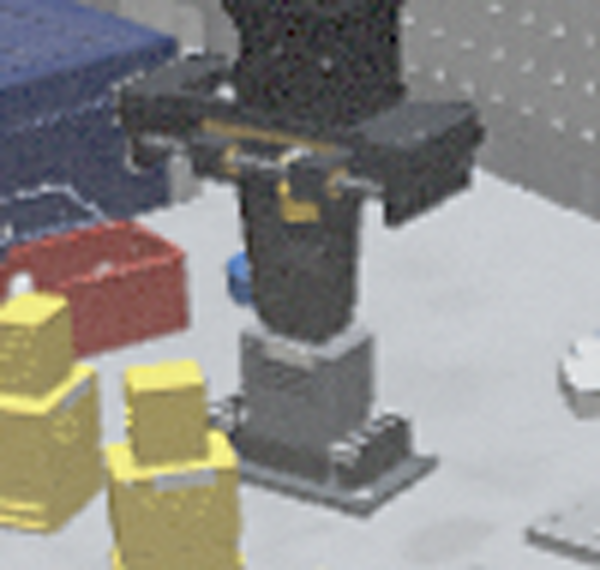

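The grasp holds with a gap of 36.8 mm, and the fingers end just above the case. I firm up the grip, then work out the rocking poses from side lifts.

Emit:
jog_arm --plan '[[[0,0,0],[0,0,0],0.2],[[0,0,0],[0,0,0],0.2],[[0,0,0],[0,0,0],0.2]]' --grip_force 50

```text
t: 7.72
eef_pos: [0.5276, 0.1485, 0.0861]
tool_rot: [-0.171, 0.985, 0.001, 0.0]
contact_force: [-4.0, 7.5, 4.5]
finger_gap: 0.0361
grasp_force: 49.7
```

```bash
cat >> h.py <<'E'
def pose(hl,hr,dy=0):
    th=(hr-hl)/.056
    R=Ro.from_euler("x",-th)*Ro.from_quat([0,1,0,0])
    return np.array([0,.0607*np.sin(th)+dy,.0255+(hl+hr)/2+.0607*np.cos(th)]),R
def rel(a,b):
    (p,R),(q,S)=a,b
    print("shift",(R.inv().apply(q-p)/.5).round(4).tolist(),"turn",((R.inv()*S).as_rotvec()/np.radians(60)).round(4).tolist())
E
python3 -c "
from h import *
P=[pose(0,0),pose(0,.0105),pose(.0095,.009),pose(.020,.009),pose(.0185,.0205)]
for a,b in zip(P,P[1:]): rel(a,b)
go([.528,.1485,.086],.343)"
```

```text
shift [0.0, 0.0226, -0.0084] turn [0.179, 0.0, 0.0]
shift [0.0, -0.0252, -0.0055] turn [-0.1876, 0.0, 0.0]
shift [0.0, -0.0225, -0.0084] turn [-0.179, 0.0, 0.0]
shift [0.0, 0.0299, -0.0066] turn [0.2217, 0.0, 0.0]
t 7.72 at [0.5276 0.1485 0.0861] shift [-0.0008, -0.0003, 0.0003] turn [0.0013, 0.0004, 0.0004] F [-4.   7.5  4.5] gap 0.0361 gf 49.7
```

Emit:
jog_arm --plan '[[[0,0.006,-0.001],[0.045,0,0],0.2],[[0,0.012,-0.004],[0.09,0,0],0.2],[[0,0.018,-0.006],[0.135,0,0],0.2],[[0,0.023,-0.0084],[0.179,0,0],0.2],[[0,0.023,-0.0084],[0.179,0,0],0.2]]'

```text
t: 8.13
eef_pos: [0.5226, 0.1606, 0.089]
tool_rot: [-0.171, 0.981, -0.092, 0.016]
contact_force: [-1.6, 6.0, -6.1]
finger_gap: 0.0362
grasp_force: 49.8
```

```bash
python3 -c "
from h import *
go([.528,.1485,.086],.343);s=bot.get_state();print(Ro.from_quat(s['tool_rot']).as_matrix()[:,2].round(3),s['wrist_torque'].round(2))"
```

```text
t 8.13 at [0.5226 0.1606 0.089 ] shift [-0.002, -0.0248, 0.0109] turn [-0.1794, -0.0007, 0.0018] F [-1.6  6.  -6.1] gap 0.0362 gf 49.8
[ 0.062 -0.176 -0.982] [ 2.32  0.68 -0.  ]
```

Emit:
jog_arm --plan '[[[0,0,0],[0,0,0],0.2],[[0,-0.008,-0.002],[-0.06,0,0],0.2],[[0,-0.016,-0.004],[-0.12,0,0],0.2],[[0,-0.025,-0.0055],[-0.188,0,0],0.2],[[0,-0.025,-0.0055],[-0.188,0,0],0.2]]'

```text
t: 8.55
eef_pos: [0.5275, 0.1478, 0.0955]
tool_rot: [-0.17, 0.985, 0.008, -0.002]
contact_force: [-7.9, 20.3, 8.2]
finger_gap: 0.0359
grasp_force: 50.1
```

Emit:
jog_arm --plan '[[[0,-0.006,-0.002],[-0.045,0,0],0.2],[[0,-0.012,-0.004],[-0.09,0,0],0.2],[[0,-0.018,-0.006],[-0.135,0,0],0.2],[[0,-0.0225,-0.0084],[-0.179,0,0],0.2],[[0,-0.0225,-0.0084],[-0.179,0,0],0.2]]'

```text
t: 8.97
eef_pos: [0.5318, 0.1366, 0.0996]
tool_rot: [-0.169, 0.98, 0.099, -0.017]
contact_force: [-3.5, 9.6, 8.2]
finger_gap: 0.0355
grasp_force: 50.0
```

```bash
python3 -c "
from h import *
go([.528,.1485,.086],.343);s=bot.get_state();print(Ro.from_quat(s['tool_rot']).as_matrix()[:,2].round(3),s['wrist_torque'].round(2))
im=snap('scene')
g=(255*(im/255.)**.5).astype(np.uint8)
cv2.imwrite('pics/c6.png',cv2.resize(g[130:225,215:315],None,fx=6,fy=6,interpolation=cv2.INTER_CUBIC))"
```

```text
t 8.97 at [0.5318 0.1366 0.0996] shift [-0.0009, 0.0191, 0.0316] turn [0.1921, -0.0, -0.0011] F [-3.5  9.6  8.2] gap 0.0355 gf 50.0
[-0.067  0.188 -0.98 ] [2.42 0.84 0.08]
```

View pics/c6.png

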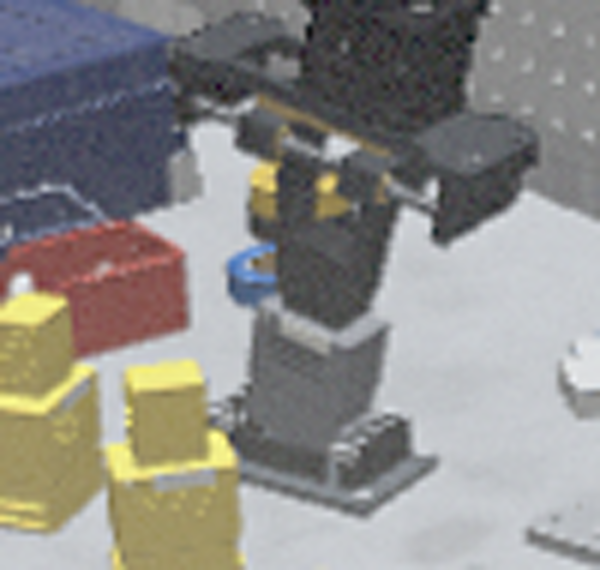

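The relay leans clearly right and has risen, held in the fingers. Now the last swing back left.

Emit:
jog_arm --plan '[[[0,0.008,-0.002],[0.055,0,0],0.2],[[0,0.015,-0.003],[0.11,0,0],0.2],[[0,0.022,-0.005],[0.165,0,0],0.2],[[0,0.03,-0.0066],[0.22,0,0],0.2],[[0,0.03,-0.0066],[0.22,0,0],0.2]]'

```text
t: 9.43
eef_pos: [0.5262, 0.1516, 0.1053]
tool_rot: [-0.172, 0.985, -0.018, 0.003]
contact_force: [-0.6, -0.1, -3.2]
finger_gap: 0.0357
grasp_force: 49.9
```

```bash
python3 -c "
from h import *
go([.528,.1485,.13],.343);s=bot.get_state();print(Ro.from_quat(s['tool_rot']).as_matrix()[:,2].round(3),s['wrist_torque'].round(2))"
```

```text
t 9.43 at [0.5262 0.1516 0.1053] shift [-0.0012, -0.0089, -0.0491] turn [-0.0353, 0.0003, 0.0035] F [-0.6 -0.1 -3.2] gap 0.0357 gf 49.9
[ 0.013 -0.035 -0.999] [ 0.17  0.04 -0.02]
```

It is free: only its weight hangs on the wrist. Lift slowly and straighten.

Emit:
jog_arm --plan '[[[-0.001,-0.005,-0.01],[-0.018,0,0],0.2],[[-0.001,-0.006,-0.022],[-0.035,0,0],0.2],[[-0.001,-0.007,-0.034],[-0.035,0,0],0.2],[[-0.001,-0.008,-0.044],[-0.035,0,0],0.2],[[-0.001,-0.008,-0.049],[-0.035,0,0],0.2]]'

```text
t: 9.85
eef_pos: [0.5289, 0.1467, 0.1304]
tool_rot: [-0.171, 0.985, 0.001, 0.0]
contact_force: [1.4, -0.4, -3.1]
finger_gap: 0.0356
grasp_force: 49.9
```

Emit:
jog_arm --plan '[[[0,0,0],[0,0,0],0.2],[[0,0,0],[0,0,0],0.2],[[0,0,0],[0,0,0],0.2],[[0,0,0],[0,0,0],0.2],[[0,0,0],[0,0,0],0.2]]'

```text
t: 10.27
eef_pos: [0.5285, 0.1471, 0.1296]
tool_rot: [-0.171, 0.985, 0.002, -0.0]
contact_force: [0.2, 0.1, -3.1]
finger_gap: 0.0356
grasp_force: 49.9
```

```bash
python3 -c "
from h import *
go([.528,.1485,.13],.343)
im=snap('scene')
g=(255*(im/255.)**.5).astype(np.uint8)
cv2.imwrite('pics/c7.png',cv2.resize(g[130:225,215:315],None,fx=6,fy=6,interpolation=cv2.INTER_CUBIC))"
```

```text
t 10.27 at [0.5285 0.1471 0.1296] shift [-0.0, 0.0031, -0.0009] turn [0.0031, -0.0003, 0.0008] F [ 0.2  0.1 -3.1] gap 0.0356 gf 49.9
```

View pics/c7.png

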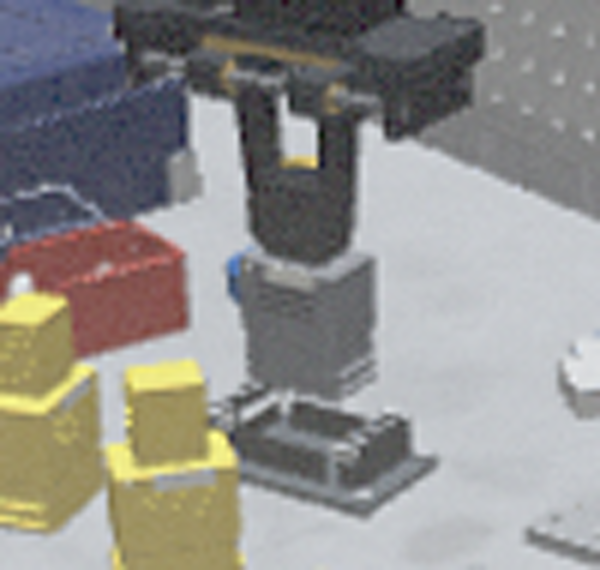

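The relay hangs upright above the open socket. Its case top rose about 13 px, or roughly 42 mm, which puts the foot about 50 mm above the bench, inside the 35–77 mm window. Handing in.

```bash
python3 -c "
from plant import bot
print(bot.sign_off())"
```

```text
the job is handed in; nothing more can be done
None
```

I pressed the three keys from left to right, rocked the relay left then right until it came free, and handed in with it held still and upright about 18 mm above the cheek tops; no verdict was shown.

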